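# Set three pipe couplings out for priming

## Robot

A 6-joint arm with a two-finger parallel gripper is mounted at the origin on a cart in front of the work surface, level with it; the furniture and walls round the work are solid. World frame = base frame: x ahead of the robot, y to its left, z up, the work surface at z = 0. Lengths are in mm, angles in degrees, forces in N, time in s.
With the tool pointing down it reaches from about 250 to 775 mm from the base axis. Payload 8.9 kg.
Tool frame: the origin (TCP) lies on the centre line of the jaws, within the pads' length; the fingertips stand 8 mm ahead of it and the grasp point (between the pads) lies 11 mm behind it; z points along the fingers, y is the line along which they close (so a half turn about z gives the same grasp; the last joint's range is limited). The gripper opens to 85 mm and grips with 20 to 120 N. Pads are 22 mm wide; open, the fingers measure 114 mm over their backs; the gripper's body (76 mm by 85 mm) begins 54 mm behind the grasp point. The pads swing forward as they close: fully open they stand 13 mm farther back than shut.
Start: joints at [-72.324, 16.656, -8.789, 64.555, 0, 82.019], TCP at [227.318, -473.234, 239.305] pointing down, gripper open.
Joint ranges: [-144.48, 144.48], [-52.06, 99.96], [-74.48, 78.29], [-112.23, 115.85], [-86.99, 84.42], [-180, 180]. Speed limits (degrees/s): [127.2, 127.2, 159.86, 180, 180, 180].

## Interface

Orientations are given as [roll, pitch, yaw] about the fixed x, y, z axes, in that order (R = Rz(yaw) Ry(pitch) Rx(roll)).
In Python, from plant import manip gives the robot as it stands.
- The arm moves only by the tool move_arm, never from a script. Its argument "motion" is a list of rows, each an object of numbers: "x", "y", "z": the shift along the world's x, y, z in units of 30 mm (1.0 is 30 mm); "spin": the turn about the world's z in rad; "gripper": the opening, from -1 (shut) to 1 (fully open). In form: [{"x": .., "y": .., "z": .., "spin": .., "gripper": ..}, ...]. A call has 1 to 8 rows; each row shifts and turns the commanded pose from where the row before left it; what a row does not reach is not made up. A row lasts 1/12 s, in which the tool goes at most 41.7 mm and 7.16 degrees, less where a joint would pass 70% of its speed; a pose out of reach is approached as far as the arm can. A call is refused whole if a number of a shift passes 1 or a number of a turn 0.125, either way. A call with a gripper value outside its range is refused whole. The fingers move at their own pace and stop on an object; the grip force is fixed at half the most. Time passes only in rows, so rows that do not move let the fingers close. It gives the time, the measured TCP pose, the force, the opening and the grip force at its end, in the units of the state.
- manip.get_obs(): the state, without advancing time (a new reading comes with each control period).
- manip.snapshot(name): name is "scene" or "side" or "wrist"; returns a dict with "image" (480x640x3 uint8, red, green, blue), "fx", "fy", "cx", "cy" (pixels), "eye" and "orientation" of the camera in the world; the wrist camera has in their place "hand_eye" (4x4, takes a point from camera to tool coordinates, whose origin is the TCP and whose axes are the flange's). Camera axes: x right, y down, z forward; pixel columns grow to the right and rows downward; lengths in mm; the calibration is good to about 2 mm. A picture is of the moment at which its call begins: read the wrist's pose just before it. There is no depth.
- manip.sign_off(): hands the job in; it is judged then, once.
The state is a dict: "clock": time; "qpos": joint angles; "joint_vel": joint speeds; "tau": joint torques, N m; "ee_pos": TCP position; "tool_rot": TCP orientation; "force": force on the tool from outside, world axes, zero at the start; "wrist_torque": the same for the moment, N m; "finger_gap": finger opening in mm; "finger_force": force on a finger pad.
Only numpy, scipy, OpenCV 4.12 (cv2) and the standard library are available. Lean on these libraries where they do the work, as an engineer would, in place of code of your own. Each camera call takes 0.05 s, during which the arm holds its last target. There are 200 camera calls.

## Task

Set the pipe couplings out for spray priming on the three round stands: lay the small roll of tape flat on the middle stand as a riser and stand the largest coupling on top of it, then stand the medium coupling on the stand to the left of it and the smallest on the stand to the right, as the robot sees them (any order will do, so long as the tape goes under the largest). Centre each on its stand, and the largest on the tape, upright and let go, and leave the bolt that stands among the couplings where it is.

Things in the scene. Friction and masses are not known exactly. Their poses are not given: they have to be found in the camera images.
- tape_roll: Small roll of black tape lying flat on the table near the front: a ring 64 mm across and 19 mm high with an open bore about 34 mm wide. Can be gripped across its outside (64 mm) or by its wall (about 15 mm). Origin at the centre of its underside, z up; round, so its yaw does not matter. Loose.
- coupling_large: The largest of three metal pipe couplings, a short tube standing on end: 52 mm across its collars (48 mm at the waist), 50 mm high. Grip across its outside. Origin at the centre of its underside, z up; round, so its yaw does not matter. Loose.
- coupling_medium: The medium pipe coupling, standing on end: 42 mm across, 45 mm high. Grip across its outside. Origin at the centre of its underside, z up; round, so its yaw does not matter. Loose.
- coupling_small: The smallest pipe coupling, standing on end: 32 mm across, 36 mm high. Grip across its outside. Origin at the centre of its underside, z up; round, so its yaw does not matter. Loose.
- bolt: A loose hex bolt standing on its head among the couplings, shank up: head 25 mm across, 68 mm high. Not part of the job; leave it standing where it is. Origin at the centre of its underside, z up.
- stand_1: One of three identical low round spray stands, fixed, in a rough row from left to right: an aluminium disc 96 mm across, flat on top with fine turned rings, on a rubber foot; top 14 mm above the table. Origin at the centre of its underside; never turned: x away from the robot, y to its left. The numbers tell nothing: which stand is left, middle or right differs at every start.
- stand_2: As stand_1.
- stand_3: As stand_1.
Mind the look-alikes: they are no part of the job. What is shaped like the bolt but pink is not meant.

How it is judged:
By the outcome, as a careful person would: the job done as asked, in the order asked, and still so for the second after the job is handed in, with the robot touching nothing.
It also fails if it takes over 99 s, if anything falls off the work surface, if the arm or the gripper's body presses on something with over 40 N, if the wrist force passes 120 N, or if a joint passes its speed limit or range.

## Working session

There is one attempt and no reset: what is moved stays moved. The work goes in short steps, Python scripts to look and compute and a tool call to move; the robot and the scene stay as the last step left them, time stands still between calls to the robot, and variables do not carry over. Pictures are saved under pics/ and viewed, at most 15 in all, crops included, and the job is handed in when it is done.

Besides the shell and the picture viewer there is one more tool, called after ">>>" by a JSON object that holds its "api" and its "payload", one argument or row to a line. move_arm: Moves the arm, as the interface text tells. Its arguments: {"type":"object","properties":{"motion":{"type":"array","items":{"type":"object","properties":{"x":{"type":"number"},"y":{"type":"number"},"z":{"type":"number"},"spin":{"type":"number"},"gripper":{"type":"number"}}}}},"required":["motion"]}

```bash
ls; mkdir -p pics
cat > h.py <<'E'
from plant import manip
import numpy as np, cv2
from scipy.spatial.transform import Rotation as R
def snap(n,save=None):
    o=manip.get_obs(); s=manip.snapshot(n)
    if save: cv2.imwrite(f'pics/{save}.png',s['image'][:,:,::-1])
    s['K']=np.array([[s['fx'],0,s['cx']],[0,s['fy'],s['cy']],[0,0,1]])
    if n=='wrist':
        T=np.eye(4); T[:3,:3]=R.from_euler('xyz',o['tool_rot'],degrees=True).as_matrix(); T[:3,3]=o['ee_pos']
        W=T@np.array(s['hand_eye']); s['e']=W[:3,3]; s['R']=W[:3,:3]
    else:
        s['e']=np.array(s['eye']); q=np.array(s['orientation'])
        s['R']=q if q.shape==(3,3) else R.from_euler('xyz',q,degrees=True).as_matrix()
    return s
def ray(s,u,v,z):
    d=s['R']@np.linalg.inv(s['K'])@np.array([u,v,1.]); return s['e']+d*(z-s['e'][2])/d[2]
def proj(s,p):
    c=s['K']@(s['R'].T@(np.array(p,float)-s['e'])); return c[:2]/c[2]
E
python3 - <<'E'
from h import *
print(manip.get_obs())
for n in ['scene','side','wrist']:
    s=snap(n,n+'0'); print(n,s['e'],s['R'].round(3).tolist(),s['fx'],s['cx'],s['cy'],s.get('hand_eye'))
E
```

```text
pics
{'clock': 0.0, 'qpos': array([-7.23244579e+01,  1.66870546e+01, -8.83232149e+00,  6.45557822e+01,
        6.22587130e-04,  8.20199608e+01]), 'joint_vel': array([0.03803399, 0.06372292, 0.03265613, 0.0405223 , 0.02335444,
       0.04129165]), 'tau': array([-2.86107359e-03, -5.37151980e+01,  3.31363356e+01,  1.63312635e-02,
       -4.76769583e-04, -2.54045420e-05]), 'ee_pos': array([ 227.18468027, -472.8051947 ,  238.74114434]), 'tool_rot': array([-1.79925656e+02, -1.10506380e-02,  2.56555737e+01]), 'force': array([-0.12379218,  0.35795464,  0.04009835]), 'wrist_torque': array([0.03414686, 0.01278446, 0.00406984]), 'finger_force': 0.0, 'finger_gap': 85.29287745318689}
scene [-214.13482709  639.90202207  912.43278346] [[-0.595, -0.558, 0.579], [-0.804, 0.43, -0.412], [-0.019, -0.71, -0.704]] 510.96949199551585 324.1337960686874 236.37938131308434 None
side [142.61138698 946.38484146 562.06356566] [[-0.906, -0.193, 0.377], [-0.424, 0.435, -0.795], [-0.011, -0.88, -0.475]] 488.72161810779227 321.62411345979604 233.1959591902628 None
wrist [ 288.10531352 -444.65872452  373.27719108] [[0.434, -0.868, -0.241], [-0.901, -0.418, -0.115], [-0.001, 0.267, -0.964]] 393.57559019590354 317.96994469946515 236.45772237811045 [[ 7.49712185e-04 -9.63783923e-01 -2.66683311e-01  6.71447797e+01]
 [ 9.99999716e-01  7.02620934e-04  2.71997570e-04  7.82104383e-01]
 [-7.47696081e-05 -2.66683439e-01  9.63784176e-01 -1.34478596e+02]
 [ 0.00000000e+00  0.00000000e+00  0.00000000e+00  1.00000000e+00]]
```

View pics/scene0.png

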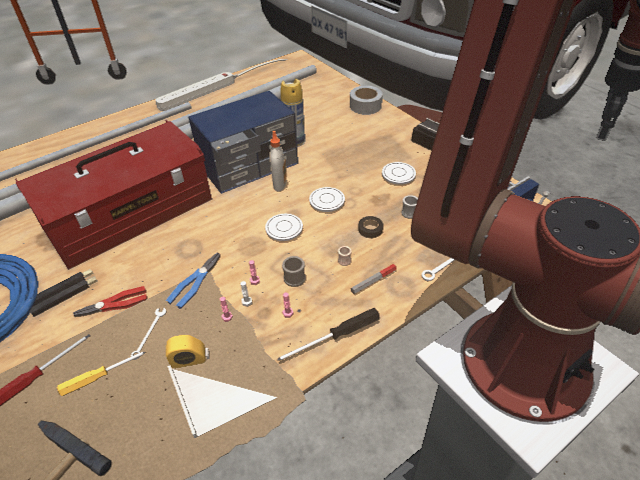

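View pics/side0.png

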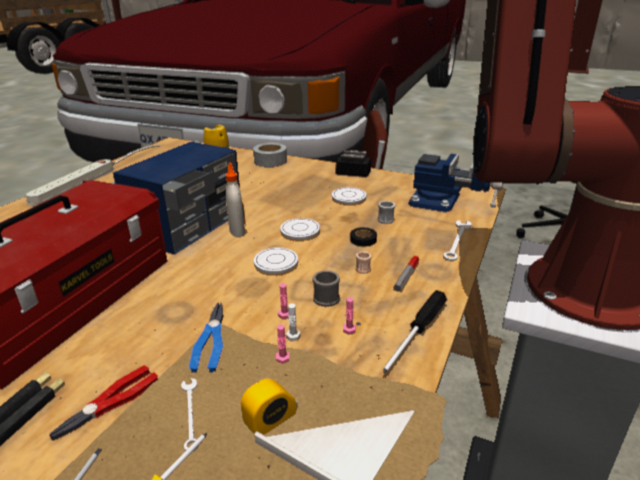

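The scene view shows three stands at about (284,227), (327,199) and (398,173), and the tape at (371,226). The couplings are the large dark one at (293,270), the small copper one at (344,255) and the medium grey one at (409,206). The steel bolt is at (246,292), with pink look-alikes at (253,272), (225,309) and (287,305). The side view agrees.

Run:
```python
from h import *
a=snap('scene');b=snap('side')
def tri(pa,pb):
    A=[];y=[]
    for s,p in((a,pa),(b,pb)):
        d=s['R']@np.linalg.inv(s['K'])@np.array([*p,1.]);d/=np.linalg.norm(d);M=np.eye(3)-np.outer(d,d);A.append(M);y.append(M@s['e'])
    return np.linalg.lstsq(np.vstack(A),np.hstack(y),rcond=None)[0]
for n,pa,pb,z in [('stA',(284,226),(276,260),14),('stB',(327,198),(300,229),14),('stC',(398,173),(349,195),14),('tape',(371,225),(364,234),19),
 ('L',(293,264),(326,277),50),('S',(344,249),(363,256),36),('M',(409,200),(386,206),45),
 ('boltbase',(247,301),(293,336),2),('p1',(254,282),(284,315),2),('p2',(227,317),(282,358),2),('p3',(287,314),(349,330),2)]:
    print(n,ray(a,*pa,z).round(),ray(b,*pb,z).round(),tri(pa,pb).round())
s=snap('scene'); c=s['image'][130:340,200:450,::-1]; cv2.imwrite('pics/crop.png',cv2.resize(c,None,fx=2.8,fy=2.8,interpolation=2))
```

```text
stA [618. 173.  14.] [616. 179.  14.] [622. 170.   8.]
stB [639.  21.  14.] [634.  32.  14.] [644.  15.   5.]
stC [ 602. -204.   14.] [ 603. -201.   14.] [ 605. -207.   11.]
tape [481.  -1.  19.] [482.   2.  19.] [484.  -4.  15.]
L [467. 245.  50.] [468. 245.  50.] [468. 244.  49.]
S [444. 115.  36.] [439. 122.  36.] [444. 114.  32.]
M [ 473. -121.   45.] [ 468. -111.   45.] [ 473. -123.   41.]
boltbase [474. 368.   2.] [474. 370.   2.] [476. 368.  -0.]
p1 [513. 327.   2.] [516. 325.   2.] [515. 326.   2.]
p2 [463. 426.   2.] [464. 426.   2.] [465. 425.   0.]
p3 [390. 316.   2.] [391. 316.   2.] [391. 316.   2.]
```

View pics/crop.png

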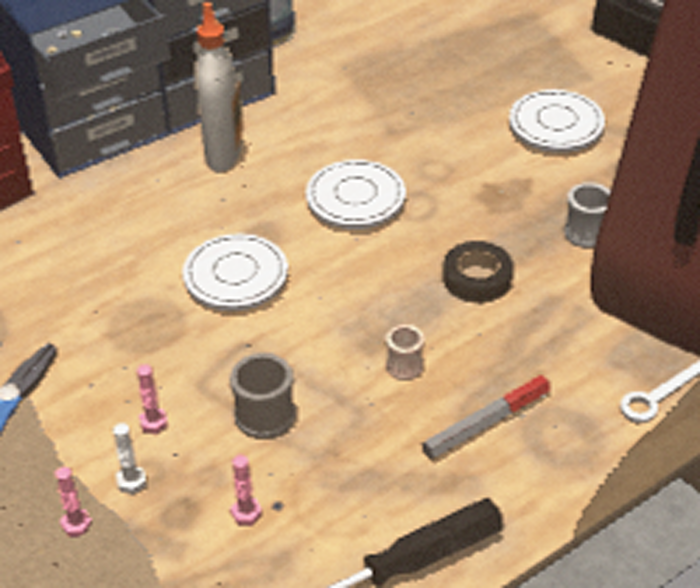

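The named items are all clear: left stand A is at about (618,175), middle B at (638,25) and right C at (603,-203). The steel bolt at crop (128,460) is the real one; the three pink ones are look-alikes. None of the bolts is in the way of a grasp.

I'll fly over the tape and couplings for wrist views.

>>> {"api": "move_arm", "payload": {
  "motion": [
    {"x":0.5,"y":1,"spin":0.0375,"gripper":1},
    {"x":0.5,"y":1,"spin":0.0375,"gripper":1},
    {"x":0.5,"y":1,"spin":0.0375,"gripper":1},
    {"x":0.5,"y":1,"spin":0.0375,"gripper":1},
    {"x":0.5,"y":1,"spin":0.0375,"gripper":1},
    {"x":0.5,"y":1,"spin":0.0375,"gripper":1},
    {"x":0.5,"y":1,"spin":0.0375,"gripper":1},
    {"x":0.5,"y":1,"spin":0.0375,"gripper":1}
  ]
}}

```text
invalid input at $.motion[0]: expected keys x, y, z, spin, gripper
```

>>> {"api": "move_arm", "payload": {
  "motion": [
    {"x":0.5,"y":1,"spin":0.0375,"gripper":1},
    {"x":0.5,"y":1,"spin":0.0375,"gripper":1},
    {"x":0.5,"y":1,"spin":0.0375,"gripper":1},
    {"x":0.5,"y":1,"spin":0.0375,"gripper":1},
    {"x":0.5,"y":1,"spin":0.0375,"gripper":1},
    {"x":0.5,"y":1,"spin":0.0375,"gripper":1},
    {"x":0.5,"y":1,"spin":0.0375,"gripper":1},
    {"gripper":1}
  ]
}}

```text
invalid input at $.motion[0]: expected keys x, y, z, spin, gripper
```

Run:
```python
from h import *
s=snap('wrist','w1');o=manip.get_obs();print(o['clock'],o['ee_pos'].round(1),o['tool_rot'].round(1))
for n,p in dict(A=(618,175,14),B=(638,25,14),C=(603,-203,14),tape=(482,0,19),L=(467,245,50),S=(442,117,36),M=(471,-118,45)).items(): print(n,proj(s,p).round())
a=snap('scene'); print('bottle base',ray(a,278,190,0).round())
```

```text
0.35 [ 227.3 -473.1  239.2] [-180.    -0.    25.7]
A [ -517. -1053.]
B [-195. -890.]
C [ 186. -525.]
tape [-193. -488.]
L [-813. -865.]
S [-455. -571.]
M [ -42. -405.]
bottle base [763.  99.   0.]
```

View pics/w1.png

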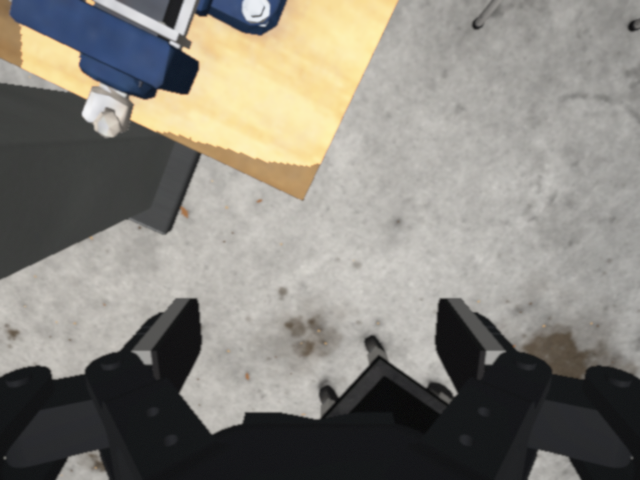

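Nothing moved, because every row needs all five keys. The view still shows the start pose: floor, with the vise at top left.

>>> {"api": "move_arm", "payload": {
  "motion": [
    {"x":0.5,"y":1,"z":0,"spin":0.0375,"gripper":1},
    {"x":0.5,"y":1,"z":0,"spin":0.0375,"gripper":1},
    {"x":0.5,"y":1,"z":0,"spin":0.0375,"gripper":1},
    {"x":0.5,"y":1,"z":0,"spin":0.0375,"gripper":1},
    {"x":0.5,"y":1,"z":0,"spin":0.0375,"gripper":1},
    {"x":0.5,"y":1,"z":0,"spin":0.0375,"gripper":1},
    {"x":0.5,"y":1,"z":0,"spin":0.0375,"gripper":1},
    {"x":0.5,"y":1,"z":0,"spin":0.0375,"gripper":1}
  ]
}}

```text
clock: 1.07
ee_pos: [347.7, -231.8, 239.5]
tool_rot: [180.0, -0.0, 42.9]
force: [1.0, -0.5, 0.5]
finger_gap: 85.5
finger_force: 0.0
```

>>> {"api": "move_arm", "payload": {
  "motion": [
    {"x":0.5,"y":1,"z":0,"spin":0.0375,"gripper":1},
    {"x":0.5,"y":1,"z":0,"spin":0.0375,"gripper":1},
    {"x":0.5,"y":1,"z":0,"spin":0.0375,"gripper":1},
    {"x":0.5,"y":1,"z":0,"spin":0.0375,"gripper":1},
    {"x":0.5,"y":1,"z":0,"spin":0.0375,"gripper":1},
    {"x":0.5,"y":1,"z":0,"spin":0.0375,"gripper":1},
    {"x":0.5,"y":1,"z":0,"spin":0.0375,"gripper":1},
    {"x":0,"y":0,"z":0,"spin":0,"gripper":1}
  ]
}}

```text
clock: 1.73
ee_pos: [454.1, -19.0, 239.4]
tool_rot: [180.0, -0.1, 58.3]
force: [-0.7, -0.1, 0.4]
finger_gap: 84.9
finger_force: 0.0
```

Run:
```python
from h import *
s=snap('wrist','w2');o=manip.get_obs();print(o['clock'],o['ee_pos'].round(1),o['tool_rot'].round(1))
for n,p in dict(A=(618,175,14),B=(638,25,14),C=(603,-203,14),tape=(482,0,19),L=(467,245,50),S=(442,117,36),M=(471,-118,45)).items(): print(n,proj(s,p).round())
```

```text
1.7833 [453.1 -20.9 239.2] [-180.    -0.    58.2]
A [ 367. -124.]
B [477.  45.]
C [545. 282.]
tape [333. 170.]
L [ 130. -122.]
S [215.  73.]
M [391. 292.]
```

View pics/w2.png

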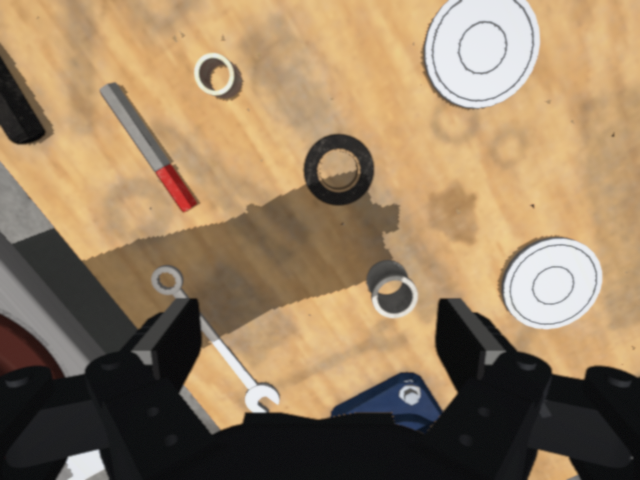

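The wrist view shows stand B at (482,47), stand C at (553,284), the tape at (339,169), the small coupling's rim at (215,74) and the medium's rim at (395,297). The image matches the projected estimates within a few mm. I'll fit these precisely.

```bash
cat >> h.py <<'E'
def fit(s,roi,mask,z):
    x0,y0,x1,y1=roi; m=np.zeros(mask.shape,np.uint8); m[y0:y1,x0:x1]=mask[y0:y1,x0:x1]*255
    c=max(cv2.findContours(m,cv2.RETR_EXTERNAL,cv2.CHAIN_APPROX_NONE)[0],key=cv2.contourArea)
    P=np.array([ray(s,*p,z)[:2] for p in cv2.convexHull(c)[:,0]],np.float32)  # metric outline
    (cx,cy),ax,_=cv2.fitEllipse(P); return np.round([cx,cy,*ax],1)
def white(s):
    h=cv2.cvtColor(s['image'],cv2.COLOR_RGB2HSV); return (h[...,1]<40)&(h[...,2]>150)
def dark(s,t=75): return s['image'].max(2)<t
E
python3 - <<'E'
from h import *
s=snap('wrist')
print('B',fit(s,(415,0,560,120),white(s),14))
print('C',fit(s,(490,225,620,340),white(s),14))
print('tape',fit(s,(295,125,385,215),dark(s),15))
for n,u,v,z in[('S',215,74,36),('M',395,298,45),('tape',339,169,19)]: print(n,ray(s,u,v,z).round(1))
E
```

```text
B [640.7  20.6  95.2  95.4]
C [ 607.6 -209.6   95.3   95.6]
tape [486.   -3.8  61.7  63.5]
S [440.6 114.   36. ]
M [ 469.7 -127.6   45. ]
tape [486.   -4.6  19. ]
```

>>> {"api": "move_arm", "payload": {
  "motion": [
    {"x":0.56,"y":0.32,"z":-0.5,"spin":0,"gripper":1},
    {"x":0.56,"y":0.32,"z":-0.8,"spin":0,"gripper":1},
    {"x":0,"y":0,"z":-1,"spin":0,"gripper":1},
    {"x":0,"y":0,"z":-1,"spin":0,"gripper":1},
    {"x":0,"y":0,"z":-1,"spin":0,"gripper":1},
    {"x":0,"y":0,"z":-1,"spin":0,"gripper":1},
    {"x":0,"y":0,"z":-0.7,"spin":0,"gripper":1},
    {"x":0,"y":0,"z":0,"spin":0,"gripper":1}
  ]
}}

```text
clock: 2.5
ee_pos: [482.6, -4.8, 55.9]
tool_rot: [-179.7, 0.2, 57.8]
force: [-2.4, 0.0, -0.4]
finger_gap: 85.9
finger_force: 0.0
```

Run:
```python
from h import *
s=snap('wrist','w3');o=manip.get_obs();print(o['clock'],o['ee_pos'].round(1),o['tool_rot'].round(1))
p=proj(s,(486,-4,19)).round();print(p)
```

```text
2.55 [483.9  -4.9  58. ] [-1.798e+02  1.000e-01  5.780e+01]
[323. 271.]
```

View pics/w3.png

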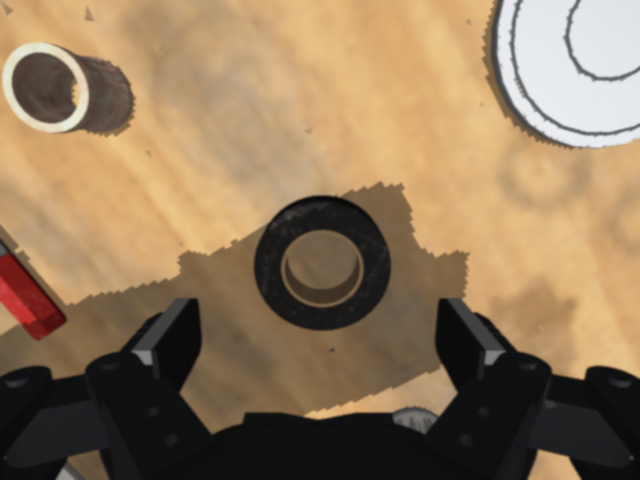

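The tape's outline centre is at about (322,264), between the pads, with the jaw midline near column 319.

Run:
```python
from h import *
s=snap('wrist');o=manip.get_obs();print(o['ee_pos'].round(1),o['tool_rot'].round(2),o['finger_gap'])
print(fit(s,(225,170,420,345),dark(s,70),19), ray(s,322,267,19).round(1))
```

```text
[485.4  -4.9  59.5] [-1.7993e+02  4.0000e-02  5.7800e+01] 85.16746856131266
[487.1  -1.9  62.8  65.6] [487.9  -2.7  19. ]
```

>>> {"api": "move_arm", "payload": {
  "motion": [
    {"x":0.05,"y":0.05,"z":-0.6,"spin":0,"gripper":1},
    {"x":0,"y":0,"z":-0.6,"spin":0,"gripper":1},
    {"x":0,"y":0,"z":-0.4,"spin":0,"gripper":1},
    {"x":0,"y":0,"z":-0.1,"spin":0,"gripper":1},
    {"x":0,"y":0,"z":0,"spin":0,"gripper":0.3},
    {"x":0,"y":0,"z":0,"spin":0,"gripper":0},
    {"x":0,"y":0,"z":0,"spin":0,"gripper":-0.5},
    {"x":0,"y":0,"z":0,"spin":0,"gripper":-1}
  ]
}}

```text
clock: 3.27
ee_pos: [488.4, -2.9, 10.3]
tool_rot: [179.9, -0.0, 57.9]
force: [-3.2, -0.4, 10.9]
finger_gap: 61.4
finger_force: 62.9
```

>>> {"api": "move_arm", "payload": {
  "motion": [
    {"x":0,"y":0,"z":0,"spin":0,"gripper":-1},
    {"x":0,"y":0,"z":0,"spin":0,"gripper":-1},
    {"x":0,"y":0,"z":0,"spin":0,"gripper":-1}
  ]
}}

```text
clock: 3.52
ee_pos: [488.4, -2.9, 10.3]
tool_rot: [179.9, -0.0, 57.9]
force: [-3.9, -0.5, 10.7]
finger_gap: 61.2
finger_force: 62.9
```

>>> {"api": "move_arm", "payload": {
  "motion": [
    {"x":0,"y":0,"z":0.6,"spin":0,"gripper":-1},
    {"x":0,"y":0,"z":0.9,"spin":0,"gripper":-1},
    {"x":0.85,"y":0.13,"z":0.5,"spin":0,"gripper":-1},
    {"x":0.85,"y":0.13,"z":0,"spin":0,"gripper":-1},
    {"x":0.85,"y":0.13,"z":0,"spin":0,"gripper":-1},
    {"x":0.85,"y":0.13,"z":0,"spin":0,"gripper":-1},
    {"x":0.85,"y":0.13,"z":0,"spin":0,"gripper":-1},
    {"x":0.85,"y":0.13,"z":0,"spin":0,"gripper":-1}
  ]
}}

```text
clock: 4.18
ee_pos: [642.1, 21.0, 70.0]
tool_rot: [179.9, -0.0, 57.9]
force: [0.4, -0.2, -0.5]
finger_gap: 61.1
finger_force: 66.9
```

>>> {"api": "move_arm", "payload": {
  "motion": [
    {"x":0,"y":0,"z":0,"spin":0,"gripper":-1},
    {"x":0,"y":0,"z":0,"spin":0,"gripper":-1},
    {"x":0,"y":0,"z":0,"spin":0,"gripper":-1}
  ]
}}

```text
clock: 4.43
ee_pos: [639.9, 20.8, 68.9]
tool_rot: [-180.0, 0.0, 57.9]
force: [-0.1, -0.2, -1.1]
finger_gap: 61.1
finger_force: 66.9
```

Run:
```python
from h import *
s=snap('wrist','w4');o=manip.get_obs();print(o['clock'],o['ee_pos'].round(1),o['tool_rot'].round(2),o['finger_gap'],o['force'].round(1))
print(proj(s,(640.7,20.6,14)).round(1))
```

```text
4.4833 [639.6  20.7  68.8] [-1.7998e+02  2.0000e-02  5.7880e+01] 60.90915224672987 [ 0.3 -0.  -1. ]
[318.5 263.3]
```

View pics/w4.png

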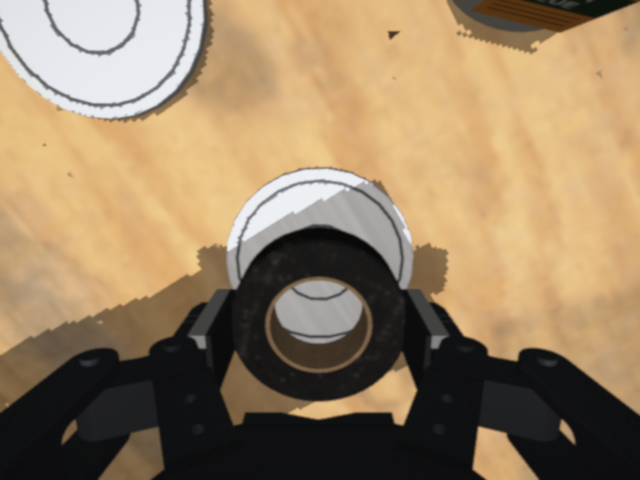

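The tape hangs level in the jaws (bore at (319,324)) above the middle stand (rim from 227 to 412, top at row 168).

Run:
```python
from h import *
s=snap('wrist');
P=np.array([ray(s,*p,14)[:2] for p in[(228,235),(412,235),(319.5,167.5),(262,184),(377,184)]]);
A=np.c_[2*P,np.ones(5)];c=np.linalg.lstsq(A,(P**2).sum(1),rcond=None)[0];print('stand',c[:2],(c[2]+c[0]**2+c[1]**2)**.5)
print('tape bore',ray(s,319,324,78).round(1),fit(s,(234,215,404,405),dark(s,75),78))
```

```text
stand [641.22412371  20.67540968] 48.13004926983747
tape bore [640.4  20.4  78. ] [640.9  21.8  62.7  66.6]
```

>>> {"api": "move_arm", "payload": {
  "motion": [
    {"x":0,"y":0,"z":-0.6,"spin":0,"gripper":-1},
    {"x":0,"y":0,"z":-0.5,"spin":0,"gripper":-1},
    {"x":0,"y":0,"z":-0.25,"spin":0,"gripper":-1},
    {"x":0,"y":0,"z":-0.12,"spin":0,"gripper":-1},
    {"x":0,"y":0,"z":0,"spin":0,"gripper":-1},
    {"x":0,"y":0,"z":0,"spin":0,"gripper":-1}
  ]
}}

```text
clock: 5.03
ee_pos: [640.3, 20.8, 24.9]
tool_rot: [180.0, -0.0, 57.9]
force: [-0.3, -0.0, -1.1]
finger_gap: 61.2
finger_force: 66.9
```

Nearly there; I'll lower a touch more, release and rise.

>>> {"api": "move_arm", "payload": {
  "motion": [
    {"x":0,"y":0,"z":-0.03,"spin":0,"gripper":-1},
    {"x":0,"y":0,"z":0,"spin":0,"gripper":-1},
    {"x":0,"y":0,"z":0,"spin":0,"gripper":0.6},
    {"x":0,"y":0,"z":0,"spin":0,"gripper":1},
    {"x":0,"y":0,"z":0,"spin":0,"gripper":1},
    {"x":0,"y":0,"z":0,"spin":0,"gripper":1},
    {"x":0,"y":0,"z":0.3,"spin":0,"gripper":1},
    {"x":0,"y":0,"z":0.7,"spin":0,"gripper":1}
  ]
}}

```text
clock: 5.7
ee_pos: [638.3, 21.0, 51.5]
tool_rot: [-179.8, 0.1, 57.9]
force: [-1.1, -0.5, 0.3]
finger_gap: 85.3
finger_force: 0.0
```

>>> {"api": "move_arm", "payload": {
  "motion": [
    {"x":0,"y":0,"z":1,"spin":0,"gripper":1},
    {"x":0,"y":0,"z":1,"spin":0,"gripper":1},
    {"x":0,"y":0,"z":1,"spin":0,"gripper":1},
    {"x":-0.5,"y":0,"z":1,"spin":0,"gripper":1},
    {"x":-0.5,"y":0,"z":0.5,"spin":0,"gripper":1},
    {"x":0,"y":0,"z":0,"spin":0,"gripper":1},
    {"x":0,"y":0,"z":0,"spin":0,"gripper":1},
    {"x":0,"y":0,"z":0,"spin":0,"gripper":1}
  ]
}}

```text
clock: 6.37
ee_pos: [610.5, 20.9, 188.0]
tool_rot: [-180.0, 0.0, 57.9]
force: [-0.6, -0.4, -0.1]
finger_gap: 85.5
finger_force: 0.0
```

Run:
```python
from h import *
s=snap('wrist','w5');o=manip.get_obs();print(o['clock'],o['ee_pos'].round(1),o['tool_rot'].round(2),o['finger_gap'],o['force'].round(1))
for p in [(641,20.7,14),(620,172,14)]: print(proj(s,p).round(1))
```

```text
6.4167 [610.3  20.9 187.4] [-1.7994e+02  3.0000e-02  5.7880e+01] 85.3354235200483 [ 0.3  0.1 -0.6]
[350.1 194.1]
[215.5  30.6]
```

View pics/w5.png

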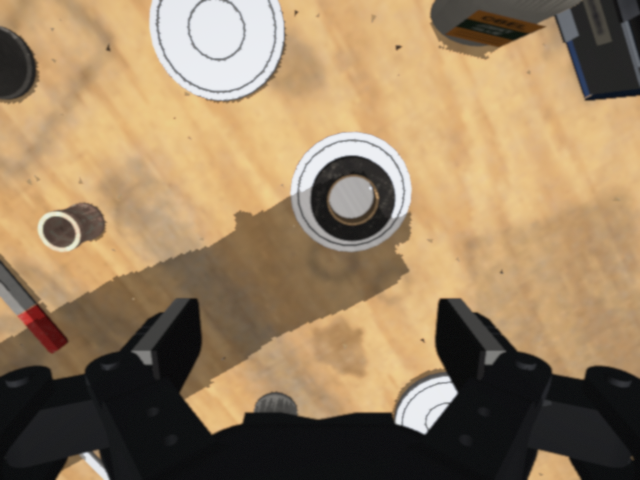

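The tape lies flat on the middle stand (bore at (353,199), stand centre at (351,192)). Stand A is at (218,30) and the small coupling's rim at (60,231).

Run:
```python
from h import *
s=snap('wrist')
print('tape',fit(s,(300,148,402,248),dark(s,75),33),ray(s,353.3,198.5,33).round(1))
w=white(s);print('S rim',ray(s,60,231,36).round(1))
P=np.array([ray(s,*p,14)[:2] for p in[(151,30),(284.5,30),(219,100.5),(172,80),(265,80)]]);
A=np.c_[2*P,np.ones(5)];c=np.linalg.lstsq(A,(P**2).sum(1),rcond=None)[0];print('A',c[:2],(c[2]+c[0]**2+c[1]**2)**.5)
```

```text
tape [640.5  20.1  61.4  63.2] [641.3  20.3  33. ]
S rim [442.1 116.6  36. ]
A [620.71091935 171.55462119] 47.33512385577549
```

>>> {"api": "move_arm", "payload": {
  "motion": [
    {"x":-0.6,"y":0.93,"z":0,"spin":0,"gripper":1},
    {"x":-0.6,"y":0.93,"z":0,"spin":0,"gripper":1},
    {"x":-0.6,"y":0.93,"z":0,"spin":0,"gripper":1},
    {"x":-0.6,"y":0.93,"z":0,"spin":0,"gripper":1},
    {"x":-0.6,"y":0.93,"z":0,"spin":0,"gripper":1},
    {"x":-0.6,"y":0.93,"z":0,"spin":0,"gripper":1},
    {"x":-0.6,"y":0.93,"z":0,"spin":0,"gripper":1},
    {"x":-0.6,"y":0.93,"z":0,"spin":0,"gripper":1}
  ]
}}

```text
clock: 7.13
ee_pos: [465.2, 245.2, 187.3]
tool_rot: [-179.9, 0.1, 57.9]
force: [1.4, 0.7, 0.1]
finger_gap: 85.2
finger_force: 0.0
```

>>> {"api": "move_arm", "payload": {
  "motion": [
    {"x":0,"y":0,"z":-0.8,"spin":0,"gripper":1},
    {"x":0,"y":0,"z":-0.9,"spin":0,"gripper":1},
    {"x":0,"y":0,"z":-0.8,"spin":0,"gripper":1},
    {"x":0,"y":0,"z":0,"spin":0,"gripper":1},
    {"x":0,"y":0,"z":0,"spin":0,"gripper":1},
    {"x":0,"y":0,"z":0,"spin":0,"gripper":1}
  ]
}}

```text
clock: 7.63
ee_pos: [467.0, 244.2, 113.9]
tool_rot: [180.0, -0.0, 57.9]
force: [0.1, 0.4, 0.5]
finger_gap: 85.2
finger_force: 0.0
```

Run:
```python
from h import *
s=snap('wrist','w6');o=manip.get_obs();print(o['clock'],o['ee_pos'].round(1),o['tool_rot'].round(2),o['finger_gap'],o['force'].round(1))
print(proj(s,(467,245,50)).round(1))
```

```text
7.6833 [467.4 244.3 114.4] [ 1.7995e+02 -7.0000e-02  5.7870e+01] 85.6095503797511 [-0.2 -0.1  0.7]
[316.2 256.8]
```

View pics/w6.png

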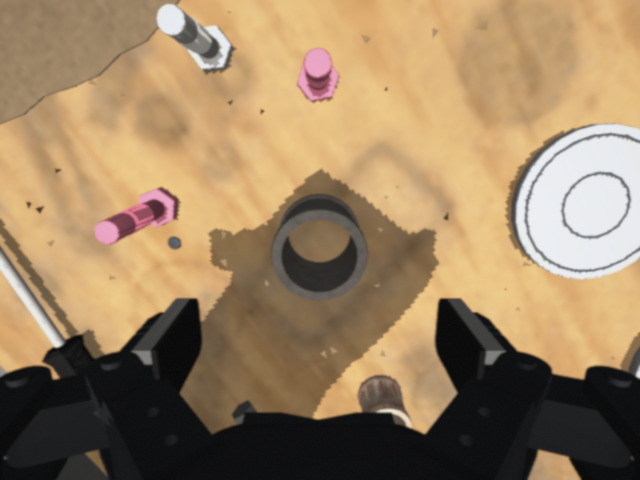

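The large coupling's rim is centred at (320,254). The bolts are clear of the jaws.

Run:
```python
from h import *
s=snap('wrist');o=manip.get_obs();print(o['ee_pos'].round(1))
print(ray(s,320,254,50).round(1),ray(s,320,256,50).round(1))
P=np.array([ray(s,*p,14)[:2] for p in[(516,200),(600,125),(598,278),(535,155),(545,262)]]);
A=np.c_[2*P,np.ones(5)];c=np.linalg.lstsq(A,(P**2).sum(1),rcond=None)[0];print('A',c[:2],(c[2]+c[0]**2+c[1]**2)**.5)
```

```text
[467.5 244.3 114.6]
[470.  245.2  50. ] [469.4 244.3  50. ]
A [621.98036919 174.01066068] 47.61702911626371
```

>>> {"api": "move_arm", "payload": {
  "motion": [
    {"x":0.07,"y":0.02,"z":-0.7,"spin":0,"gripper":1},
    {"x":0,"y":0,"z":-0.9,"spin":0,"gripper":1},
    {"x":0,"y":0,"z":-0.9,"spin":0,"gripper":1},
    {"x":0,"y":0,"z":-0.57,"spin":0,"gripper":1},
    {"x":0,"y":0,"z":0,"spin":0,"gripper":0.5},
    {"x":0,"y":0,"z":0,"spin":0,"gripper":0.2},
    {"x":0,"y":0,"z":0,"spin":0,"gripper":-0.5},
    {"x":0,"y":0,"z":0,"spin":0,"gripper":-1}
  ]
}}

```text
clock: 8.4
ee_pos: [469.8, 245.2, 23.3]
tool_rot: [179.9, -0.1, 57.9]
force: [-2.0, -0.6, 2.2]
finger_gap: 48.4
finger_force: 61.1
```

>>> {"api": "move_arm", "payload": {
  "motion": [
    {"x":0,"y":0,"z":0,"spin":0,"gripper":-1},
    {"x":0,"y":0,"z":0,"spin":0,"gripper":-1},
    {"x":0,"y":0,"z":0,"spin":0,"gripper":-1}
  ]
}}

```text
clock: 8.65
ee_pos: [469.8, 245.2, 23.3]
tool_rot: [179.9, -0.1, 57.9]
force: [-2.0, -0.7, 7.2]
finger_gap: 48.1
finger_force: 61.3
```

>>> {"api": "move_arm", "payload": {
  "motion": [
    {"x":0,"y":0,"z":0.6,"spin":0,"gripper":-1},
    {"x":0,"y":0,"z":0.9,"spin":0,"gripper":-1},
    {"x":0,"y":0,"z":0.9,"spin":0,"gripper":-1},
    {"x":0,"y":0,"z":0.6,"spin":0,"gripper":-1},
    {"x":0.35,"y":-0.47,"z":0,"spin":0,"gripper":-1},
    {"x":0.7,"y":-0.93,"z":0,"spin":0,"gripper":-1},
    {"x":0.7,"y":-0.93,"z":0,"spin":0,"gripper":-1},
    {"x":0.7,"y":-0.93,"z":0,"spin":0,"gripper":-1}
  ]
}}

```text
clock: 9.32
ee_pos: [543.5, 146.1, 113.1]
tool_rot: [179.9, -0.1, 58.0]
force: [0.7, 0.8, -0.9]
finger_gap: 48.7
finger_force: 62.1
```

>>> {"api": "move_arm", "payload": {
  "motion": [
    {"x":0.7,"y":-0.93,"z":0,"spin":0,"gripper":-1},
    {"x":0.7,"y":-0.93,"z":0,"spin":0,"gripper":-1},
    {"x":0.7,"y":-0.93,"z":0,"spin":0,"gripper":-1},
    {"x":0.7,"y":-0.93,"z":0,"spin":0,"gripper":-1},
    {"x":0.45,"y":-0.52,"z":0,"spin":0,"gripper":-1},
    {"x":0,"y":0,"z":0,"spin":0,"gripper":-1},
    {"x":0,"y":0,"z":0,"spin":0,"gripper":-1},
    {"x":0,"y":0,"z":0,"spin":0,"gripper":-1}
  ]
}}

```text
clock: 9.98
ee_pos: [639.3, 20.0, 111.9]
tool_rot: [180.0, -0.0, 57.9]
force: [-0.2, 0.3, -0.8]
finger_gap: 48.5
finger_force: 62.2
```

Run:
```python
from h import *
s=snap('wrist','w7');o=manip.get_obs();print(o['clock'],o['ee_pos'].round(1),o['tool_rot'].round(2),o['finger_gap'],o['force'].round(1))
print(proj(s,(641,20.4,33)).round(1),proj(s,(*o['ee_pos'][:2],o['ee_pos'][2]+26.7)).round(1))
```

```text
10.0333 [639.1  20.4 111.8] [ 1.800e+02 -1.000e-02  5.792e+01] 48.97956072805567 [-0.5  0.2  0. ]
[319.2 247.6] [315.2 350.9]
```

View pics/w7.png

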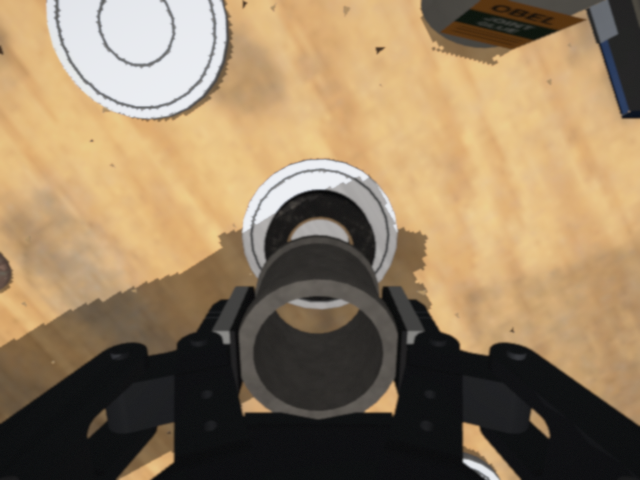

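The coupling hangs upright, with its rim at (319,349), over the tape, whose outline is centred near (320,245).

Run:
```python
from h import *
s=snap('wrist');o=manip.get_obs();print(o['ee_pos'].round(1))
print('rim',ray(s,319,348.5,138.5).round(1))
# tape outer arc visible
P=np.array([ray(s,*p,33)[:2] for p in[(265,240),(376,240),(320,190),(281,205),(359,205)]]);
A=np.c_[2*P,np.ones(5)];c=np.linalg.lstsq(A,(P**2).sum(1),rcond=None)[0];print('tape',c[:2],(c[2]+c[0]**2+c[1]**2)**.5)
P=np.array([ray(s,*p,14)[:2] for p in[(243.5,225),(397,225),(320,158.5),(270,177),(370,177)]]);
A=np.c_[2*P,np.ones(5)];c=np.linalg.lstsq(A,(P**2).sum(1),rcond=None)[0];print('B',c[:2],(c[2]+c[0]**2+c[1]**2)**.5)
```

```text
[639.   20.6 111.8]
rim [640.3  20.9 138.5]
tape [642.03194442  21.69872267] 31.45210726490546
B [641.71612296  21.16243271] 47.217041366664525
```

>>> {"api": "move_arm", "payload": {
  "motion": [
    {"x":0.04,"y":0,"z":-0.6,"spin":0,"gripper":-1},
    {"x":0,"y":0,"z":-0.6,"spin":0,"gripper":-1},
    {"x":0,"y":0,"z":-0.4,"spin":0,"gripper":-1},
    {"x":0,"y":0,"z":-0.2,"spin":0,"gripper":-1},
    {"x":0,"y":0,"z":0,"spin":0,"gripper":-1},
    {"x":0,"y":0,"z":0,"spin":0,"gripper":-1}
  ]
}}

```text
clock: 10.58
ee_pos: [640.6, 20.2, 57.5]
tool_rot: [180.0, -0.0, 57.9]
force: [0.7, -0.2, -1.3]
finger_gap: 48.2
finger_force: 62.2
```

>>> {"api": "move_arm", "payload": {
  "motion": [
    {"x":0,"y":0,"z":-0.03,"spin":0,"gripper":-1},
    {"x":0,"y":0,"z":-0.01,"spin":0,"gripper":-1},
    {"x":0,"y":0,"z":0,"spin":0,"gripper":-1},
    {"x":0,"y":0,"z":0,"spin":0,"gripper":-1}
  ]
}}

```text
clock: 10.92
ee_pos: [640.9, 19.9, 56.4]
tool_rot: [180.0, -0.0, 57.9]
force: [-0.6, 1.8, 3.0]
finger_gap: 48.1
finger_force: 62.5
```

Light contact. Release, rise and head for the medium coupling.

>>> {"api": "move_arm", "payload": {
  "motion": [
    {"x":0,"y":0,"z":0,"spin":0,"gripper":0.5},
    {"x":0,"y":0,"z":0,"spin":0,"gripper":1},
    {"x":0,"y":0,"z":0,"spin":0,"gripper":1},
    {"x":0,"y":0,"z":0,"spin":0,"gripper":1},
    {"x":0,"y":0,"z":0.4,"spin":0,"gripper":1},
    {"x":0,"y":0,"z":0.8,"spin":0,"gripper":1},
    {"x":0,"y":0,"z":1,"spin":0,"gripper":1},
    {"x":0,"y":0,"z":1,"spin":0,"gripper":1}
  ]
}}

```text
clock: 11.58
ee_pos: [640.2, 19.7, 153.6]
tool_rot: [-180.0, 0.0, 57.9]
force: [1.1, 0.6, -0.1]
finger_gap: 85.3
finger_force: 0.0
```

>>> {"api": "move_arm", "payload": {
  "motion": [
    {"x":-0.96,"y":-0.8,"z":0.2,"spin":0,"gripper":1},
    {"x":-0.96,"y":-0.8,"z":0,"spin":0,"gripper":1},
    {"x":-0.96,"y":-0.8,"z":0,"spin":0,"gripper":1},
    {"x":-0.96,"y":-0.8,"z":0,"spin":0,"gripper":1},
    {"x":-0.96,"y":-0.8,"z":0,"spin":0,"gripper":1},
    {"x":-0.9,"y":-0.9,"z":-0.7,"spin":0,"gripper":1},
    {"x":0,"y":0,"z":-0.8,"spin":0,"gripper":1},
    {"x":0,"y":0,"z":0,"spin":0,"gripper":1}
  ]
}}

```text
clock: 12.25
ee_pos: [468.0, -126.6, 112.0]
tool_rot: [-179.8, 0.0, 57.7]
force: [-0.4, 1.3, -2.0]
finger_gap: 85.3
finger_force: 0.0
```

>>> {"api": "move_arm", "payload": {
  "motion": [
    {"x":0,"y":0,"z":0,"spin":0,"gripper":1},
    {"x":0,"y":0,"z":0,"spin":0,"gripper":1}
  ]
}}

```text
clock: 12.42
ee_pos: [472.1, -126.0, 115.2]
tool_rot: [179.9, -0.0, 57.9]
force: [0.5, 0.3, -0.3]
finger_gap: 85.5
finger_force: 0.0
```

Run:
```python
from h import *
s=snap('wrist');o=manip.get_obs();print(o['clock'],o['ee_pos'].round(1),o['tool_rot'].round(2))
print(proj(s,(469.7,-127.6,45)).round(1))
b=snap('side');c=cv2.resize(b['image'][150:320,240:440],(400,340),interpolation=2)
im=np.hstack([cv2.resize(s['image'],(400,300)),c[:300]]);cv2.imwrite('pics/w8.png',im[:,:,::-1])
cv2.imwrite('pics/w8.png',np.hstack([cv2.resize(s['image'],(453,340)),c[:,:347]])[:,:,::-1])
```

```text
12.4667 [ 472.4 -126.   115.3] [ 1.7989e+02 -3.0000e-02  5.7950e+01]
[314.7 258.9]
```

View pics/w8.png

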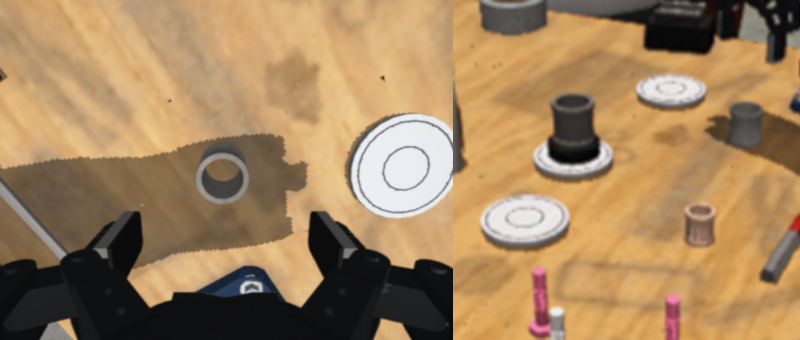

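The right half shows the large coupling upright on the tape. In the wrist view the medium rim is at full-size (314,251), and a corner of the vise lies near (353,385).

Run:
```python
from h import *
s=snap('wrist');o=manip.get_obs();print(o['ee_pos'].round(1))
print('M',ray(s,314.3,250.7,45).round(1))
for z in(0,60,110): print('vise',z,ray(s,345,376,z).round(0),ray(s,270,400,z).round(0))
print('C',fit(s,(490,150,640,310),white(s),14))
b=snap('side')
for p in [(433,155),(415,183),(460,205),(414,165)]: print([ray(b,*p,z).round(0).tolist() for z in (0,100)])
```

```text
[ 472.2 -125.9  115. ]
M [ 472.4 -123.4   45. ]
vise 0 [ 433. -228.    0.] [ 375. -216.    0.]
vise 60 [ 451. -190.   60.] [ 407. -181.   60.]
vise 110 [ 466. -158.  110.] [ 433. -152.  110.]
C [ 607.5 -209.7   95.    95.2]
[[479.0, -656.0, 0.0], [419.0, -371.0, 100.0]]
[[468.0, -390.0, 0.0], [410.0, -152.0, 100.0]]
[[316.0, -289.0, 0.0], [285.0, -69.0, 100.0]]
[[512.0, -536.0, 0.0], [446.0, -272.0, 100.0]]
```

Run:
```python
from h import *
s=snap('wrist')
H=np.array(s['hand_eye'])
T=np.eye(4);T[:3,:3]=R.from_euler('xyz',[180,0,58.2],degrees=True).as_matrix();T[:3,3]=[453.1,-20.9,239.2];W=T@H
t=dict(K=s['K'],R=W[:3,:3],e=W[:3,3])
for a,b in [((353,405),(410,394)),((351,376),(424,374))]:
    A=[];y=[]
    for q,p in((s,a),(t,b)):
        d=q['R']@np.linalg.inv(q['K'])@np.array([*p,1.]);d/=np.linalg.norm(d);M=np.eye(3)-np.outer(d,d);A.append(M);y.append(M@q['e'])
    print(np.linalg.lstsq(np.vstack(A),np.hstack(y),rcond=None)[0].round())
```

```text
[ 430. -241.   20.]
[ 461. -173.   93.]
```

>>> {"api": "move_arm", "payload": {
  "motion": [
    {"x":0,"y":0.08,"z":-0.7,"spin":0,"gripper":1},
    {"x":0,"y":0,"z":-0.9,"spin":0,"gripper":1},
    {"x":0,"y":0,"z":-0.9,"spin":0,"gripper":1},
    {"x":0,"y":0,"z":-0.66,"spin":0,"gripper":1},
    {"x":0,"y":0,"z":0,"spin":0,"gripper":0.5},
    {"x":0,"y":0,"z":0,"spin":0,"gripper":0.1},
    {"x":0,"y":0,"z":0,"spin":0,"gripper":-0.5},
    {"x":0,"y":0,"z":0,"spin":0,"gripper":-1}
  ]
}}

```text
clock: 13.33
ee_pos: [472.1, -124.2, 20.6]
tool_rot: [179.9, -0.0, 57.9]
force: [-1.0, 0.4, 11.8]
finger_gap: 40.1
finger_force: 59.0
```

>>> {"api": "move_arm", "payload": {
  "motion": [
    {"x":0,"y":0,"z":0,"spin":0,"gripper":-1},
    {"x":0,"y":0,"z":0,"spin":0,"gripper":-1},
    {"x":0,"y":0,"z":0,"spin":0,"gripper":-1},
    {"x":0,"y":0,"z":0,"spin":0,"gripper":-1}
  ]
}}

```text
clock: 13.67
ee_pos: [472.1, -124.2, 20.8]
tool_rot: [179.8, -0.0, 57.9]
force: [-0.7, 1.0, 6.4]
finger_gap: 39.3
finger_force: 59.6
```

>>> {"api": "move_arm", "payload": {
  "motion": [
    {"x":0,"y":0,"z":0.6,"spin":0,"gripper":-1},
    {"x":0,"y":0,"z":1,"spin":0,"gripper":-1},
    {"x":0,"y":0,"z":1,"spin":0,"gripper":-1},
    {"x":0,"y":0,"z":1,"spin":0,"gripper":-1},
    {"x":0,"y":0.4,"z":0.6,"spin":0,"gripper":-1},
    {"x":0.5,"y":0.95,"z":0,"spin":0,"gripper":-1},
    {"x":0.5,"y":0.95,"z":0,"spin":0,"gripper":-1},
    {"x":0.5,"y":0.95,"z":0,"spin":0,"gripper":-1}
  ]
}}

```text
clock: 14.33
ee_pos: [516.9, -25.4, 146.9]
tool_rot: [179.8, -0.1, 57.8]
force: [0.4, -0.8, -0.8]
finger_gap: 39.1
finger_force: 60.6
```

>>> {"api": "move_arm", "payload": {
  "motion": [
    {"x":0.5,"y":0.95,"z":0,"spin":0,"gripper":-1},
    {"x":0.5,"y":0.95,"z":0,"spin":0,"gripper":-1},
    {"x":0.5,"y":0.95,"z":0,"spin":0,"gripper":-1},
    {"x":0.5,"y":0.95,"z":0,"spin":0,"gripper":-1},
    {"x":0.5,"y":0.95,"z":0,"spin":0,"gripper":-1},
    {"x":0.5,"y":0.95,"z":0,"spin":0,"gripper":-1},
    {"x":0.46,"y":0.97,"z":-0.5,"spin":0,"gripper":-1},
    {"x":0,"y":0,"z":-0.5,"spin":0,"gripper":-1}
  ]
}}

```text
clock: 15.0
ee_pos: [622.8, 179.1, 116.6]
tool_rot: [179.8, -0.3, 58.1]
force: [-1.2, 0.5, -1.6]
finger_gap: 39.3
finger_force: 60.7
```

>>> {"api": "move_arm", "payload": {
  "motion": [
    {"x":0,"y":0,"z":-0.5,"spin":0,"gripper":-1},
    {"x":0,"y":0,"z":-0.5,"spin":0,"gripper":-1},
    {"x":0,"y":0,"z":0,"spin":0,"gripper":-1},
    {"x":0,"y":0,"z":0,"spin":0,"gripper":-1},
    {"x":0,"y":0,"z":0,"spin":0,"gripper":-1}
  ]
}}

```text
clock: 15.42
ee_pos: [620.4, 173.8, 86.6]
tool_rot: [179.9, -0.1, 57.9]
force: [0.4, -0.0, -1.5]
finger_gap: 39.2
finger_force: 60.7
```

Run:
```python
from h import *
s=snap('wrist','w9');o=manip.get_obs();print(o['clock'],o['ee_pos'].round(1),o['tool_rot'].round(2),o['finger_gap'])
print(proj(s,(621.5,173,14)).round(1),proj(s,(*o['ee_pos'][:2],o['ee_pos'][2]+24.4)).round(1))
```

```text
15.4667 [620.6 173.8  86.7] [ 1.7991e+02 -8.0000e-02  5.7870e+01] 39.44260157649662
[319.4 253.3] [317.2 347.6]
```

View pics/w9.png

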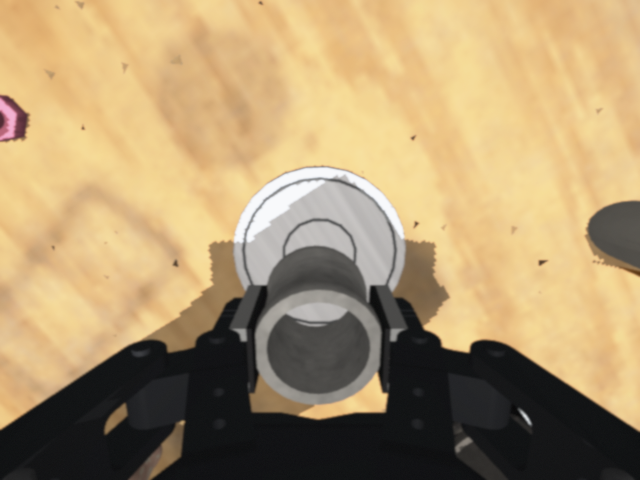

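The medium coupling hangs upright, with its rim at (319,347), over the left stand (rim from 235 to 405, top at row 166).

Run:
```python
from h import *
s=snap('wrist');o=manip.get_obs();print(o['ee_pos'].round(1))
print('rim',ray(s,318.8,346.5,o['ee_pos'][2]+24.3).round(1))
P=np.array([ray(s,*p,14)[:2] for p in[(235,240),(405,240),(320,166),(265,188),(375,188)]]);
A=np.c_[2*P,np.ones(5)];c=np.linalg.lstsq(A,(P**2).sum(1),rcond=None)[0];print('A',c[:2],(c[2]+c[0]**2+c[1]**2)**.5)
```

```text
[620.6 173.8  86.7]
rim [621.3 173.7 111. ]
A [621.94372715 172.74023409] 47.04217768817981
```

>>> {"api": "move_arm", "payload": {
  "motion": [
    {"x":0.02,"y":-0.03,"z":-0.6,"spin":0,"gripper":-1},
    {"x":0,"y":0,"z":-0.6,"spin":0,"gripper":-1},
    {"x":0,"y":0,"z":-0.35,"spin":0,"gripper":-1},
    {"x":0,"y":0,"z":-0.13,"spin":0,"gripper":-1},
    {"x":0,"y":0,"z":0,"spin":0,"gripper":-1},
    {"x":0,"y":0,"z":-0.03,"spin":0,"gripper":-1},
    {"x":0,"y":0,"z":0,"spin":0,"gripper":-1},
    {"x":0,"y":0,"z":0,"spin":0,"gripper":-1}
  ]
}}

```text
clock: 16.18
ee_pos: [620.8, 173.1, 34.9]
tool_rot: [179.9, -0.1, 57.9]
force: [-2.2, 1.2, 5.7]
finger_gap: 39.1
finger_force: 61.2
```

>>> {"api": "move_arm", "payload": {
  "motion": [
    {"x":0,"y":0,"z":0,"spin":0,"gripper":0.5},
    {"x":0,"y":0,"z":0,"spin":0,"gripper":1},
    {"x":0,"y":0,"z":0,"spin":0,"gripper":1},
    {"x":0,"y":0,"z":0,"spin":0,"gripper":1},
    {"x":0,"y":0,"z":0.4,"spin":0,"gripper":1},
    {"x":0,"y":0,"z":0.8,"spin":0,"gripper":1},
    {"x":0,"y":0,"z":1,"spin":0,"gripper":1},
    {"x":0,"y":0,"z":0.8,"spin":0,"gripper":1}
  ]
}}

```text
clock: 16.85
ee_pos: [620.5, 173.0, 126.3]
tool_rot: [180.0, -0.0, 57.9]
force: [0.8, -0.3, 0.2]
finger_gap: 85.5
finger_force: 0.0
```

>>> {"api": "move_arm", "payload": {
  "motion": [
    {"x":-1,"y":-0.32,"z":0,"spin":0,"gripper":1},
    {"x":-1,"y":-0.32,"z":0,"spin":0,"gripper":1},
    {"x":-1,"y":-0.32,"z":0,"spin":0,"gripper":1},
    {"x":-1,"y":-0.32,"z":0,"spin":0,"gripper":1},
    {"x":-1,"y":-0.32,"z":0,"spin":0,"gripper":1},
    {"x":-1,"y":-0.32,"z":-0.5,"spin":0,"gripper":1},
    {"x":0,"y":0,"z":0,"spin":0,"gripper":1},
    {"x":0,"y":0,"z":0,"spin":0,"gripper":1}
  ]
}}

```text
clock: 17.52
ee_pos: [438.1, 115.0, 109.0]
tool_rot: [-179.9, 0.1, 57.9]
force: [1.1, 0.1, -0.2]
finger_gap: 85.8
finger_force: 0.0
```

>>> {"api": "move_arm", "payload": {
  "motion": [
    {"x":0,"y":0,"z":0,"spin":0,"gripper":1},
    {"x":0,"y":0,"z":0,"spin":0,"gripper":1}
  ]
}}

```text
clock: 17.68
ee_pos: [442.2, 115.6, 109.8]
tool_rot: [179.9, -0.1, 57.9]
force: [0.1, -0.1, -0.1]
finger_gap: 85.4
finger_force: 0.0
```

Run:
```python
from h import *
s=snap('wrist','w10');o=manip.get_obs();print(o['clock'],o['ee_pos'].round(1),o['tool_rot'].round(2),o['finger_gap'])
print(proj(s,(441.5,115.5,36)).round(1))
```

```text
17.7333 [442.1 115.6 109.6] [ 1.799e+02 -8.000e-02  5.789e+01] 85.21469634875486
[315.8 253.4]
```

View pics/w10.png

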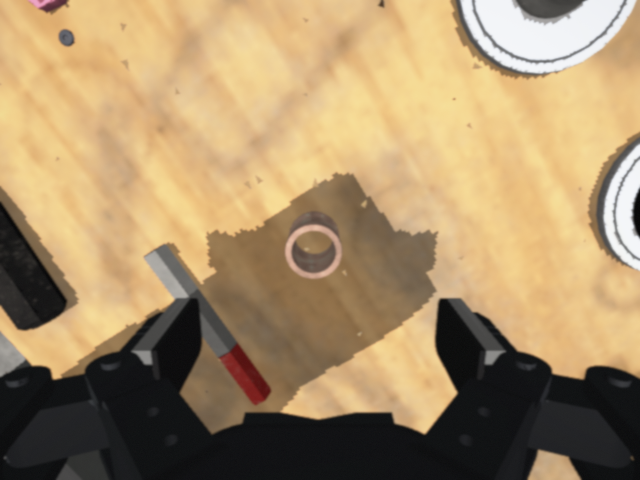

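The small coupling's rim is at (313,251). A knife or marker at (150–270, 245–400) lies near the left finger's descent, so I'll check the clearance.

Run:
```python
from h import *
s=snap('wrist');o=manip.get_obs();e=o['ee_pos'];print(e.round(1))
c=ray(s,313.5,251,36);print('S',c.round(1))
for yaw in (57.9,90,20,0):
  M=R.from_euler('z',yaw,degrees=True).as_matrix()[:2,:2]
  print(yaw,[(M.T@(ray(s,*p,12)[:2]-c[:2])).round(0).tolist() for p in[(150,258),(172,247),(215,355),(237,345),(258,402),(270,390)]])
```

```text
[441.9 115.6 109.4]
S [441.  117.4  36. ]
57.9 [[-12.0, 102.0], [-5.0, 87.0], [-80.0, 66.0], [-73.0, 51.0], [-117.0, 39.0], [-107.0, 30.0]]
90 [[44.0, 93.0], [42.0, 77.0], [-33.0, 99.0], [-35.0, 82.0], [-78.0, 95.0], [-75.0, 83.0]]
20 [[-72.0, 73.0], [-58.0, 66.0], [-104.0, 3.0], [-89.0, -4.0], [-116.0, -41.0], [-103.0, -42.0]]
0 [[-93.0, 44.0], [-77.0, 42.0], [-99.0, -33.0], [-82.0, -35.0], [-95.0, -78.0], [-83.0, -75.0]]
```

Clearance is about 27 mm. Grasp.

>>> {"api": "move_arm", "payload": {
  "motion": [
    {"x":-0.03,"y":0.06,"z":-0.7,"spin":0,"gripper":1},
    {"x":0,"y":0,"z":-0.9,"spin":0,"gripper":1},
    {"x":0,"y":0,"z":-0.9,"spin":0,"gripper":1},
    {"x":0,"y":0,"z":-0.6,"spin":0,"gripper":1},
    {"x":0,"y":0,"z":0,"spin":0,"gripper":0.3},
    {"x":0,"y":0,"z":0,"spin":0,"gripper":-0.1},
    {"x":0,"y":0,"z":0,"spin":0,"gripper":-0.5},
    {"x":0,"y":0,"z":0,"spin":0,"gripper":-1}
  ]
}}

```text
clock: 18.45
ee_pos: [440.7, 117.3, 17.0]
tool_rot: [179.9, -0.1, 57.9]
force: [0.7, 0.1, 0.0]
finger_gap: 38.6
finger_force: 0.0
```

>>> {"api": "move_arm", "payload": {
  "motion": [
    {"x":0,"y":0,"z":0,"spin":0,"gripper":-1},
    {"x":0,"y":0,"z":0,"spin":0,"gripper":-1},
    {"x":0,"y":0,"z":0,"spin":0,"gripper":-1},
    {"x":0,"y":0,"z":0,"spin":0,"gripper":-1}
  ]
}}

```text
clock: 18.78
ee_pos: [440.6, 117.4, 17.3]
tool_rot: [179.9, -0.1, 57.9]
force: [-1.1, 0.9, 7.3]
finger_gap: 28.6
finger_force: 58.3
```

>>> {"api": "move_arm", "payload": {
  "motion": [
    {"x":0,"y":0,"z":0.6,"spin":0,"gripper":-1},
    {"x":0,"y":0,"z":1,"spin":0,"gripper":-1},
    {"x":0,"y":0,"z":1,"spin":0,"gripper":-1},
    {"x":0,"y":-0.3,"z":0.9,"spin":0,"gripper":-1},
    {"x":0.4,"y":-0.9,"z":0.4,"spin":0,"gripper":-1},
    {"x":0.5,"y":-0.95,"z":0,"spin":0,"gripper":-1},
    {"x":0.5,"y":-0.95,"z":0,"spin":0,"gripper":-1},
    {"x":0.5,"y":-0.95,"z":0,"spin":0,"gripper":-1}
  ]
}}

```text
clock: 19.45
ee_pos: [497.4, -5.7, 134.3]
tool_rot: [179.9, -0.1, 57.9]
force: [-0.0, -0.3, -1.8]
finger_gap: 28.9
finger_force: 59.3
```

>>> {"api": "move_arm", "payload": {
  "motion": [
    {"x":0.5,"y":-0.95,"z":0,"spin":0,"gripper":-1},
    {"x":0.5,"y":-0.95,"z":0,"spin":0,"gripper":-1},
    {"x":0.5,"y":-0.95,"z":0,"spin":0,"gripper":-1},
    {"x":0.5,"y":-0.95,"z":0,"spin":0,"gripper":-1},
    {"x":0.5,"y":-0.95,"z":0,"spin":0,"gripper":-1},
    {"x":0.5,"y":-0.95,"z":0,"spin":0,"gripper":-1},
    {"x":0.66,"y":-1,"z":-0.4,"spin":0,"gripper":-1},
    {"x":0,"y":-0.15,"z":-0.6,"spin":0,"gripper":-1}
  ]
}}

```text
clock: 20.12
ee_pos: [610.8, -215.8, 105.2]
tool_rot: [179.5, 0.0, 57.7]
force: [-0.8, 1.1, -0.7]
finger_gap: 28.8
finger_force: 59.6
```

>>> {"api": "move_arm", "payload": {
  "motion": [
    {"x":0,"y":0,"z":-0.6,"spin":0,"gripper":-1},
    {"x":0,"y":0,"z":-0.6,"spin":0,"gripper":-1},
    {"x":0,"y":0,"z":0,"spin":0,"gripper":-1},
    {"x":0,"y":0,"z":0,"spin":0,"gripper":-1},
    {"x":0,"y":0,"z":0,"spin":0,"gripper":-1}
  ]
}}

```text
clock: 20.53
ee_pos: [606.8, -210.0, 68.3]
tool_rot: [179.9, -0.0, 57.9]
force: [0.0, -0.9, -0.9]
finger_gap: 28.6
finger_force: 59.6
```

Run:
```python
from h import *
s=snap('wrist','w11');o=manip.get_obs();print(o['clock'],o['ee_pos'].round(1),o['tool_rot'].round(2),o['finger_gap'])
print(proj(s,(607.5,-209.7,14)).round(1),proj(s,(*o['ee_pos'][:2],o['ee_pos'][2]+19)).round(1))
```

```text
20.5833 [ 607.1 -210.1   68.6] [ 1.7986e+02 -2.0000e-02  5.7900e+01] 28.948529604269133
[317.6 262.9] [317.7 339.1]
```

View pics/w11.png

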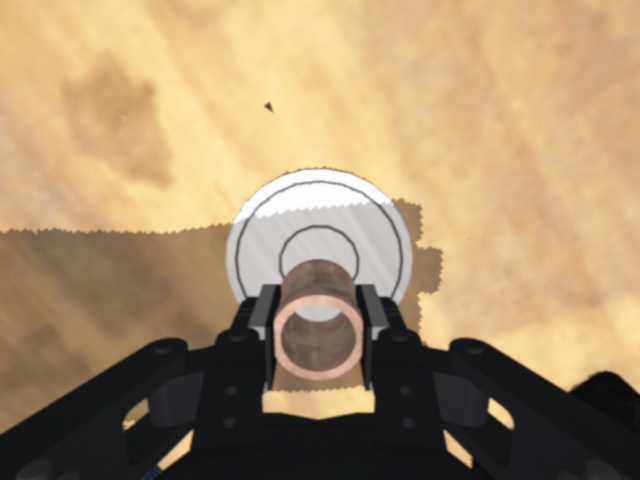

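The small coupling is upright, with its rim at (318,336), over the right stand (rim from 226 to 412), and aligned to within 1 mm. Lower it.

>>> {"api": "move_arm", "payload": {
  "motion": [
    {"x":0,"y":0,"z":-0.5,"spin":0,"gripper":-1},
    {"x":0,"y":0,"z":-0.4,"spin":0,"gripper":-1},
    {"x":0,"y":0,"z":-0.2,"spin":0,"gripper":-1},
    {"x":0,"y":0,"z":-0.1,"spin":0,"gripper":-1},
    {"x":0,"y":0,"z":0,"spin":0,"gripper":-1},
    {"x":0,"y":0,"z":-0.03,"spin":0,"gripper":-1},
    {"x":0,"y":0,"z":0,"spin":0,"gripper":-1},
    {"x":0,"y":0,"z":0,"spin":0,"gripper":-1}
  ]
}}

```text
clock: 21.25
ee_pos: [606.1, -209.7, 31.4]
tool_rot: [180.0, 0.0, 57.9]
force: [-5.6, 2.8, 11.2]
finger_gap: 28.9
finger_force: 60.8
```

Contact. Release, rise and back off toward the robot for a final look.

>>> {"api": "move_arm", "payload": {
  "motion": [
    {"x":0,"y":0,"z":0,"spin":0,"gripper":0.2},
    {"x":0,"y":0,"z":0,"spin":0,"gripper":0.8},
    {"x":0,"y":0,"z":0,"spin":0,"gripper":1},
    {"x":0,"y":0,"z":0,"spin":0,"gripper":1},
    {"x":0,"y":0,"z":0,"spin":0,"gripper":1},
    {"x":0,"y":0,"z":0.4,"spin":0,"gripper":1},
    {"x":0,"y":0,"z":0.8,"spin":0,"gripper":1},
    {"x":0,"y":0,"z":1,"spin":0,"gripper":1}
  ]
}}

```text
clock: 21.92
ee_pos: [604.9, -209.3, 95.6]
tool_rot: [-179.8, 0.0, 57.9]
force: [0.7, 0.3, 1.2]
finger_gap: 85.5
finger_force: 0.0
```

>>> {"api": "move_arm", "payload": {
  "motion": [
    {"x":0,"y":0,"z":1,"spin":0,"gripper":1},
    {"x":0,"y":0,"z":1,"spin":0,"gripper":1},
    {"x":-0.6,"y":0.6,"z":1,"spin":0,"gripper":1},
    {"x":-0.6,"y":0.6,"z":1,"spin":0,"gripper":1},
    {"x":-0.6,"y":0.6,"z":0.8,"spin":0,"gripper":1},
    {"x":0,"y":0,"z":0.4,"spin":0,"gripper":1},
    {"x":0,"y":0,"z":0,"spin":0,"gripper":1},
    {"x":0,"y":0,"z":0,"spin":0,"gripper":1}
  ]
}}

```text
clock: 22.58
ee_pos: [552.7, -156.1, 253.1]
tool_rot: [179.9, -0.0, 57.9]
force: [1.0, 0.3, -0.3]
finger_gap: 85.2
finger_force: 0.0
```

Run:
```python
from h import *
s=snap('wrist');o=manip.get_obs();print(o['clock'],o['ee_pos'].round(1),o['force'].round(1))
b=snap('side');c=cv2.resize(b['image'][160:370,230:430],(380,399),interpolation=2)
cv2.imwrite('pics/w12.png',np.hstack([cv2.resize(s['image'],(420,315))[:315],c[:315]])[:,:,::-1])
cv2.imwrite('pics/w12.png',np.hstack([np.vstack([cv2.resize(s['image'],(420,315)),np.zeros((84,420,3),np.uint8)]),c])[:,:,::-1])
```

```text
22.6333 [ 552.3 -156.   251.8] [-0.7 -0.4 -1.4]
```

View pics/w12.png

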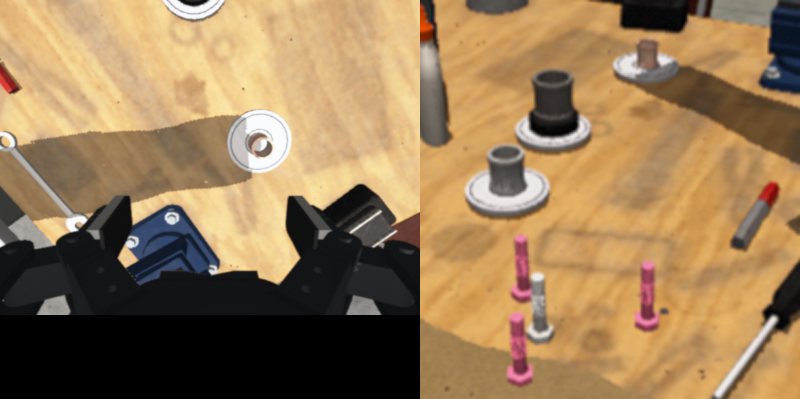

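Everything stands as asked: the small coupling is at (647,50) in the composite, the large on the tape at (553,100) and the medium at (506,170). The bolts haven't moved and the arm is clear.

```bash
python3 -c "
from h import *
s=snap('wrist');print(ray(s,394.7,219.5,50).round(1),fit(s,(335,155,455,275),white(s),14))
print(manip.sign_off())"
```

```text
[ 603.5 -201.    50. ] [ 608.1 -210.    95.3   95.8]
the job is handed in; nothing more can be done
None
```

I handed the job in: the tape is under the largest coupling on the middle stand, the medium is on the left, the smallest on the right, and the bolt is untouched. One doubt: a last rough pixel reading put the smallest's rim about 10 mm off centre, against about 1 mm just before I lowered it, and I signed off in that same script without resolving it.

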